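# Seat the pump end cover on its locating pin

### The arm

A 6-joint arm with a two-finger parallel gripper is mounted at the origin on the work surface. World frame = base frame: x ahead of the robot, y to its left, z up, the work surface at z = 0. Lengths are in mm, angles in degrees, forces in N, time in s.
With the tool pointing down it reaches from about 350 to 850 mm from the base axis. Payload 8.1 kg.
Tool frame: the origin (TCP) lies at the centre of the arm's flange, where the gripper is bolted on; the fingertips stand 173 mm ahead of it and the grasp point (between the pads) lies 155 mm ahead of it; z points along the fingers, y is the line along which they close (so a half turn about z gives the same grasp; the last joint's range is limited). The gripper opens to 85 mm and grips with 20 to 120 N. Pads are 22 mm wide; open, the fingers measure 114 mm over their backs; the gripper's body (76 mm by 85 mm) begins 54 mm behind the grasp point. The pads swing forward as they close: fully open they stand 13 mm farther back than shut.
Start: joints at [-72.273, 7.471, 85.268, -0, 87.261, -4.893], TCP at [230.794, -553.842, 404.692] pointing down, gripper open.
Joint ranges: [-169.43, 169.43], [-51.17, 129.36], [1.28, 143.12], [-76.62, 256.62], [0, 156.53], [-152.29, 152.29]. Speed limits (degrees/s): [136.94, 136.94, 159.86, 180, 180, 180].

### API

Orientations are given as [roll, pitch, yaw] about the fixed x, y, z axes, in that order (R = Rz(yaw) Ry(pitch) Rx(roll)).
In Python, from bench import * gives the robot as it stands.
- The arm moves only by the shell command python3 -m jog 'ROWS' [FORCE]. ROWS is text: rows parted by semicolons, each of 7 numbers parted by spaces: the shift along the tool's x, y, z scaled (see below), then the turn, a rotation vector about the tool's x, y, z scaled (see below), then the closure, from -1 (fully open) to 1 (shut). In form: tx ty tz wx wy wz hand; .... A call has 1 to 5 rows; each row shifts and turns the commanded pose from where the row before left it, along the tool's axes as they then stand; what a row does not reach is not made up. The controller multiplies each number of a shift by 0.1 m and each number of a turn by 60 degrees. A row lasts 1/8 s, in which the tool goes at most 62.5 mm and 10.7 degrees, less where a joint would pass 70% of its speed; a pose out of reach is approached as far as the arm can. A call with a number of a shift or a turn outside -1 to 1 is refused whole. A call with a gripper value outside its range is refused whole. The fingers move at their own pace and stop on an object; FORCE is the grip in N (left out, the last holds). Time passes only in rows, so rows that do not move let the fingers close. It gives the time, the measured TCP pose, the force, the opening and the grip force at its end, in the units of the state.
- sense(): the state, without advancing time (a new reading comes with each control period).
- snapshot(name): name is "scene" or "side" or "wrist"; returns a dict with "img" (384x512x3 uint8, red, green, blue), "fx", "fy", "cx", "cy" (pixels), "extrinsics" (4x4, takes a point from camera to world coordinates). Camera axes: x right, y down, z forward; pixel columns grow to the right and rows downward; lengths in mm; the calibration is good to about 2 mm. A picture is of the moment at which its call begins. There is no depth.
- hand_in(): hands the job in; it is judged then, once.
The state is a dict: "time": time; "joint_pos": joint angles; "qd": joint speeds; "joint_efforts": joint torques, N m; "tool_pos": TCP position; "tcp_rot": TCP orientation; "ft_force": force on the tool from outside, world axes, zero at the start; "wrist_torque": the same for the moment, N m; "finger_gap": finger opening in mm; "grip_force": force on a finger pad.
Only numpy, scipy, OpenCV 4.12 (cv2) and the standard library are available. Lean on these libraries where they do the work, as an engineer would, in place of code of your own. Each camera call takes 0.05 s, during which the arm holds its last target. There are 200 camera calls.

### The job

The blue end cover of the stainless transfer pump is sitting proud on its O-ring, with the notch in its rim turned away from the brass locating pin. Push it round with a fingertip against its screw heads until the notch is over the pin, then press it down gently in the middle until it is fully home on the pump face, and take your hand away. Don't grip it, lift it out or force it, and leave the other things on the bench where they are.

Things in the scene. Friction and masses are not known exactly. Their poses are not given: they have to be found in the camera images.
- pump: Stainless transfer-pump body, fixed to the bench, stood on end with its open end up: round, 142 mm across at the top, with a flat level face 75 mm above the bench and two pipe stubs out to 105 mm from the axis along its own +y and -y. Origin at the bench on the pump's upright axis; z up; its own x axis points from the axis towards the locating pin. Position and yaw vary.
- face_centre (a point): Centre of the pump's top face, on its axis, 75 mm above the bench: the level on which the cover's flange must rest.
- pin_top (a point): Top of the brass locating pin: 9 mm thick with a domed end, standing 8 mm above the pump face, 54 mm from the axis. The cover's rim hides all but its outer 3 mm until the notch comes over it; a yellow paint line on the pump face runs outward from it.
- cover: Blue plastic end cover, about 320 g: a disc 110 mm across and 10 mm thick, its close-fitting 69 mm spigot already in the pump's bore, so that it can only turn and go up or down. Origin at the centre of the disc's underside; z up; its own x axis points to the rim notch. At the start its O-ring holds the underside 9 mm above the pump face, 1 mm above the pin's end, with the notch 0.9 rad or more from the pin.
- notch (a point): Middle of the rim notch at the level of the cover's underside, 54 mm from the cover's axis. The notch is 14.5 mm wide, 10 mm deep, cut right through the rim. It must come straight over the pin: 2.5 mm either way clears it, and the pin's domed end helps by about 1.5 mm more.
- centre_pad (a point): Top of the low round pad in the middle of the cover, 28 mm across, 4 mm high, 14 mm above the cover's underside: the place to press. With the notch over the pin the cover goes down its 9 mm under a steady push of about 8 N and stays where it is pushed; otherwise the pin stops it. Never over 35 N.
- screw_a (a point): Middle of the top of one steel screw head on the cover: round, 15 mm across, standing 12 mm above the cover's top side, 37 mm from the cover's axis, a quarter turn anticlockwise (seen from above) from the notch. Pushed sideways with 1 to 2 N it turns the cover, either way round; the cover stays where it is left.
- screw_b (a point): The same for the other screw head, a quarter turn clockwise from the notch.
- grease_mid (a point): Middle of a loose white grease jar with a green lid, 64 mm across and 56 mm tall. Leave alone.
- tape_mid (a point): Middle of a loose yellow roll of tape lying flat, 100 mm across, 38 mm high. Leave alone.
- spool_mid (a point): Middle of a loose white thread-tape spool lying flat, 56 mm across, 19 mm high. Leave alone.
- ferrule_mid (a point): Middle of a loose short steel tube with a flange at each end, standing up, 50 mm across, 74 mm tall. Leave alone.

How it is judged:
By the outcome, as a careful person would: the job done as asked, in the order asked, and still so for the second after the job is handed in, with the robot touching nothing.
It also fails if it takes over 64 s, if anything falls off the work surface, if the arm or the gripper's body presses on something with over 40 N, if the wrist force passes 120 N, or if a joint passes its speed limit or range.

## Working session

There is one attempt and no reset: what is moved stays moved. The work goes in short steps, Python scripts to look and compute and a shell command to move; the robot and the scene stay as the last step left them, time stands still between calls to the robot, and variables do not carry over. Pictures are saved under pics/ and viewed, at most 10 in all, crops included, and the job is handed in when it is done.

```bash
mkdir -p pics; python3 - <<'E'
from bench import *
import cv2,numpy as np
s=sense();print(s['tool_pos'],s['tcp_rot'],s['finger_gap'],s['time'])
for n in ("scene","side"):
    d=snapshot(n);np.savez('pics/'+n+'.npz',**d);cv2.imwrite(f'pics/{n}0.png',d['img'][:,:,::-1]);print(n,d['fx'],d['cx'],d['cy'],d['extrinsics'].tolist() if hasattr(d['extrinsics'],'tolist') else d['extrinsics'])
E
```

```text
[ 230.72516317 -553.60650174  403.65590124] [-1.79896662e+02 -1.05224576e-02  2.26209387e+01] 85.41540748413132 0.0
scene 397.55709691624 253.30829747254506 191.17983581764648 [[0.1392083819954842, 0.6718829235080743, -0.7274574650661322, 1056.965529910881], [0.9901363354804851, -0.10619364535124352, 0.09139445742653701, -27.76611160600632], [-0.015844984805171627, -0.7330049432202064, -0.6800387413017484, 548.3071184549112], [0.0, 0.0, 0.0, 1.0]]
side 472.2185597877317 255.1679235541891 198.05060640724508 [[0.9140106706747937, -0.29721464720798285, 0.27613030869074856, 316.9999361426101], [-0.40554733060584275, -0.6874407719573309, 0.6024587518570748, -561.383830162115], [0.01076366717662213, -0.6626376374276844, -0.7488628078180726, 823.5155641120317], [0.0, 0.0, 0.0, 1.0]]
```

View pics/scene0.png

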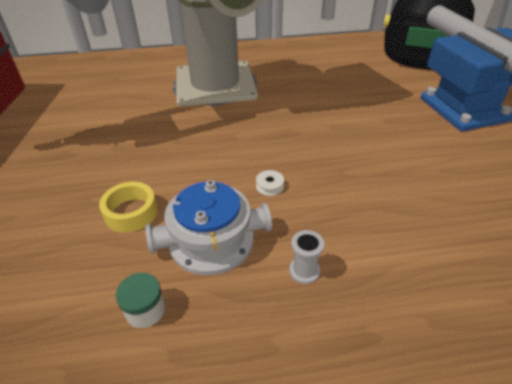

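View pics/side0.png

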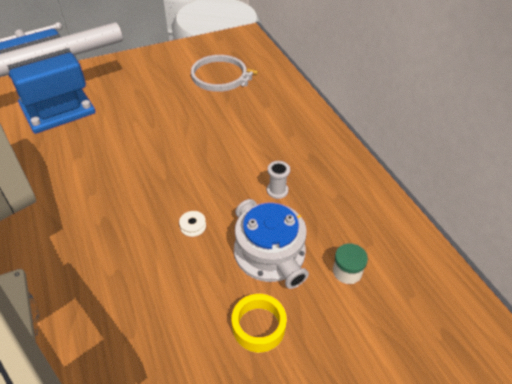

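The scene view shows the pump at about (210,225) px, with screw heads near (211,187) and (201,216), a possible notch at (178,203) and the paint line near (213,238). In the side view the screws are near (253,224) and (290,220). I'll measure these next.

```bash
cat > h.py <<'E'
import numpy as np,cv2
def ray(d,uv):
    E=np.array(d['extrinsics']);r=E[:3,:3]@np.array([(uv[0]-d['cx'])/d['fx'],(uv[1]-d['cy'])/d['fy'],1]);return E[:3,3],r
def onz(d,uv,z):
    o,r=ray(d,uv);return (o+r*(z-o[2])/r[2])[:2]
def proj(d,p):
    E=np.array(d['extrinsics']);c=E[:3,:3].T@(np.asarray(p,float)-E[:3,3]);return c[0]/c[2]*d['fx']+d['cx'],c[1]/c[2]*d['fy']+d['cy']
def circ(P):
    A=np.c_[2*P,np.ones(len(P))];x=np.linalg.lstsq(A,(P**2).sum(1),rcond=None)[0];return x[:2],np.sqrt(x[2]+x[:2]@x[:2])
E
python3 - <<'E'
from h import *
out=[]
for n,box in (("scene",(140,170,280,275)),("side",(222,190,317,295))):
    d=dict(np.load(f'pics/{n}.npz'));im=d['img'];hsv=cv2.cvtColor(im,cv2.COLOR_RGB2HSV)
    x0,y0,x1,y1=box
    m=cv2.inRange(hsv,(105,150,60),(125,255,255));m[:y0]=0;m[y1:]=0;m[:,:x0]=0;m[:,x1:]=0
    cs,_=cv2.findContours(m,cv2.RETR_EXTERNAL,cv2.CHAIN_APPROX_NONE);c=max(cs,key=cv2.contourArea)
    P=np.array([onz(d,p,94) for p in cv2.convexHull(c)[:,0].astype(float)])
    for _ in range(3):
        ce,r=circ(P);e=np.hypot(*(P-ce).T)-r;P=P[abs(e)<max(1.5,1.5*e.std())]
    print(n,'cover',ce,r)
    y=cv2.inRange(hsv,(15,120,120),(35,255,255))
    yy=[(u,v) for v,u in zip(*np.nonzero(y)) if x0<u<x1 and y0<v<y1]
    for u,v in yy:
        p=onz(d,(u,v),75)-ce;q=np.hypot(*p)
        if 50<q<74: print('yellow',u,v,q.round(1),np.degrees(np.arctan2(p[1],p[0])).round(1))
    cr=cv2.resize(im[y0:y1,x0:x1],None,fx=4.2,fy=4.2,interpolation=cv2.INTER_CUBIC);out.append(cr)
    print(cr.shape,box)
h=max(o.shape[0] for o in out)
for i,o in enumerate(out): cv2.imwrite(f'pics/crop{i}.png',o[:,:,::-1])
E
```

```text
scene cover [591.64784055 -46.82811855] 54.07132045676938
yellow 251 207 73.5 92.3
yellow 212 236 51.2 5.0
yellow 213 236 51.6 6.7
yellow 213 237 53.6 6.3
yellow 214 237 54.0 7.9
yellow 213 238 55.6 5.9
yellow 214 238 56.0 7.5
yellow 213 239 57.6 5.6
yellow 214 239 58.0 7.1
yellow 213 240 59.6 5.3
yellow 214 240 60.0 6.7
yellow 215 240 60.5 8.1
yellow 213 241 61.6 5.0
yellow 214 241 62.0 6.4
yellow 215 241 62.4 7.8
yellow 214 242 64.0 6.1
yellow 214 244 67.9 5.5
yellow 215 244 68.3 6.7
yellow 214 245 69.9 5.2
yellow 215 245 70.2 6.4
yellow 214 246 71.8 5.0
yellow 215 246 72.2 6.2
yellow 216 246 72.6 7.3
yellow 214 247 73.7 4.7
(441, 588, 3) (140, 170, 280, 275)
side cover [585.18305186 -49.92614785] 54.25414418555542
yellow 298 215 71.0 10.8
yellow 299 215 72.7 9.9
yellow 297 216 67.7 10.0
yellow 298 216 69.4 9.1
yellow 299 216 71.1 8.2
yellow 300 216 72.9 7.3
yellow 298 217 67.8 7.3
yellow 299 217 69.6 6.4
yellow 233 231 73.8 157.6
(441, 399, 3) (222, 190, 317, 295)
```

View pics/crop0.png

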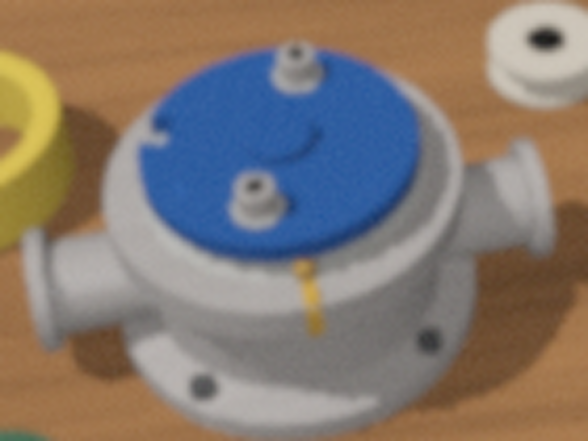

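View pics/crop1.png

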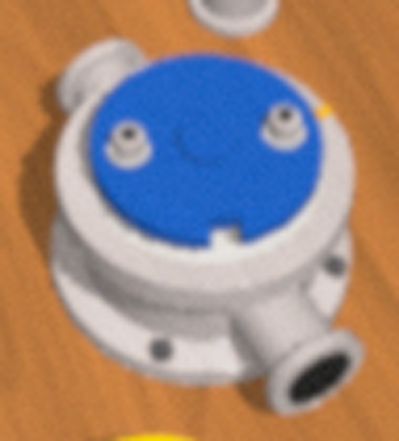

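The crops show the notch at scene crop (157,132) and side crop (225,235), facing about -y. Screw top centres are at scene (295,50) and (254,186), side (128,131) and (286,115). The pin and paint line are at scene (304,268) and side (323,111). I'll triangulate the screws.

```bash
python3 - <<'E'
from h import *
A=dict(np.load('pics/scene.npz'));B=dict(np.load('pics/side.npz'))
a=lambda x,y:(140+(x+.5)/4.2-.5,170+(y+.5)/4.2-.5)
b=lambda x,y:(222+(x+.5)/4.2-.5,190+(y+.5)/4.2-.5)
def tri(p,q):
    o1,r1=ray(A,p);o2,r2=ray(B,q);s=np.linalg.lstsq(np.c_[r1,-r2],o2-o1,rcond=None)[0]
    x,y=o1+s[0]*r1,o2+s[1]*r2;return (x+y)/2,np.linalg.norm(x-y)
S=[]
for nm,p,q,z in (('far',(295,50),(128,131),106),('near',(254,186),(286,115),106),('notch',(157,132),(225,235),None),('pin',(304,268),(323,111),83)):
    X,e=tri(a(*p),b(*q));S.append(X);print(nm,X.round(1),'gap',round(e,1),*( [onz(A,a(*p),z).round(1),onz(B,b(*q),z).round(1)] if z else []))
c=(S[0]+S[1])/2;v=S[1]-S[0];print('c',c,'dist',np.hypot(*v[:2]),'ang',np.degrees(np.arctan2(v[1],v[0])))
for s in S[2:]: d=s-c;print(np.hypot(*d[:2]),np.degrees(np.arctan2(d[1],d[0])))
for n,D,f in(('A',A,a),('B',B,b)):
  for nm,ps in (('jar',None),):pass
E
```

```text
far [551.3 -37.3 108.2] gap 0.2 [548.7 -37.3] [552.1 -35.8]
near [623.2 -56.9 106.9] gap 0.4 [622.1 -56.8] [623.6 -56.4]
notch [572.7 -95.7  90.6] gap 3.2
pin [649.  -44.   85.7] gap 5.6 [644.4 -41.8] [651.  -45.1]
c [587.26944773 -47.09721083 107.57890463] dist 74.4499789882723 ang -15.203364634276609
50.70309248846689 -106.66671236671442
61.815495965602096 2.9059248054232336
```

Checks out: the screws are 74.4 mm apart (74 nominal) at z ≈ 107 (106 nominal), so the cover axis is at (587.3, -47.1). The notch is at -105°, the pin at about +6°, and the near screw at -15° is screw_a. The cover needs about +111° of anticlockwise turn, so I'll push screw_a with closed fingertips.

```bash
python3 -m jog '0.536 -0.286 0 0 0 0 1;0.536 -0.286 0 0 0 0 1;0.536 -0.286 0 0 0 0 1;0.536 -0.286 0 0 0 0 1;0.536 -0.286 0 0 0 0 1' 20; python3 -m jog '0.536 -0.286 0 0 0 0 1;0.536 -0.286 0 0 0 0 1;0.536 -0.286 0 0 0 0 1;0.536 -0.286 0 0 0 0 1;0.536 -0.286 0 0 0 0 1'; python3 -m jog '0 0 0.2 0 0 -0.174 1;0 0 0.2 0 0 -0.174 1;0 0 0.2 0 0 -0.174 1;0 0 0.2 0 0 -0.174 1;0 0 0.2 0 0 -0.174 1'; python3 -m jog '0 0 0 0 0 0 1'
```

```text
time: 0.72
tool_pos: [424.0, -317.0, 404.3]
tcp_rot: [-180.0, 0.0, 22.6]
ft_force: [0.7, -1.0, -0.3]
finger_gap: -0.0
grip_force: 0.0
time: 1.35
tool_pos: [616.5, -81.9, 404.3]
tcp_rot: [-180.0, 0.0, 22.6]
ft_force: [0.4, -0.1, -0.5]
finger_gap: 0.3
grip_force: 0.0
time: 1.98
tool_pos: [615.3, -83.6, 303.4]
tcp_rot: [-179.9, 0.0, 75.2]
ft_force: [0.3, -0.5, 0.6]
finger_gap: 0.0
grip_force: 0.0
time: 2.1
tool_pos: [614.5, -83.5, 302.0]
tcp_rot: [-179.7, 0.0, 74.8]
ft_force: [0.5, 0.2, -0.3]
finger_gap: -0.0
grip_force: 0.0
```

```bash
python3 -m jog '0 0 0.15 0 0 0 1;0 0 0.13 0 0 0 1;0 0 0 0 0 0 1'; python3 - <<'E'
from bench import *
import cv2,numpy as np
a=snapshot('scene')['img'][150:275,140:280];b=snapshot('side')['img'][175:300,215:355]
cv2.imwrite('pics/c2.png',cv2.resize(np.hstack([a,b]),None,fx=2.8,fy=2.8,interpolation=cv2.INTER_CUBIC)[:,:,::-1])
E
```

```text
time: 2.48
tool_pos: [614.9, -83.6, 275.0]
tcp_rot: [-179.8, 0.0, 74.7]
ft_force: [0.5, 0.5, -0.2]
finger_gap: -0.3
grip_force: 0.0
```

View pics/c2.png

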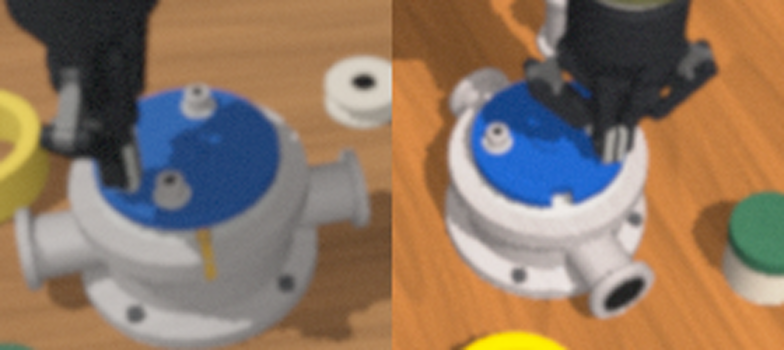

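The closed fingertips sit at scene crop (130,185), just behind screw_a at (172,188), and nothing is touching. I'll lower 3 mm, close the gap slowly and start the arc.

```bash
python3 -m jog '0.02 0 0.03 0 0 0 1;0.03 0 0 0 0 0 1;0.03 0 0 0 0 0 1;0.02 0 0 0 0 0 1'; python3 -m jog '0.033 0.015 0 0 0 -0.0833 1;0.033 0.015 0 0 0 -0.0833 1;0.033 0.015 0 0 0 -0.0833 1;0.033 0.015 0 0 0 -0.0833 1;0.033 0.015 0 0 0 -0.0833 1';  python3 -m jog '0.033 0.015 0 0 0 -0.0833 1;0.033 0.015 0 0 0 -0.0833 1;0.033 0.015 0 0 0 -0.0833 1;0 0 0 0 0 0 1'; python3 - <<'E'
from bench import *
import cv2,numpy as np
a=snapshot('scene')['img'][150:275,140:280];b=snapshot('side')['img'][175:300,215:355]
cv2.imwrite('pics/c3.png',cv2.resize(np.hstack([a,b]),None,fx=2.8,fy=2.8,interpolation=cv2.INTER_CUBIC)[:,:,::-1])
E
```

```text
time: 3.08
tool_pos: [618.3, -73.9, 273.9]
tcp_rot: [180.0, 0.0, 74.8]
ft_force: [0.3, -1.8, -0.1]
finger_gap: 0.2
grip_force: 0.7
time: 3.7
tool_pos: [627.1, -58.4, 273.8]
tcp_rot: [-180.0, 0.0, 100.0]
ft_force: [-1.1, -2.0, -0.1]
finger_gap: -0.1
grip_force: 0.6
time: 4.2
tool_pos: [629.0, -47.5, 273.8]
tcp_rot: [180.0, 0.0, 114.8]
ft_force: [-0.3, -0.2, 0.1]
finger_gap: 0.2
grip_force: 0.0
```

View pics/c3.png

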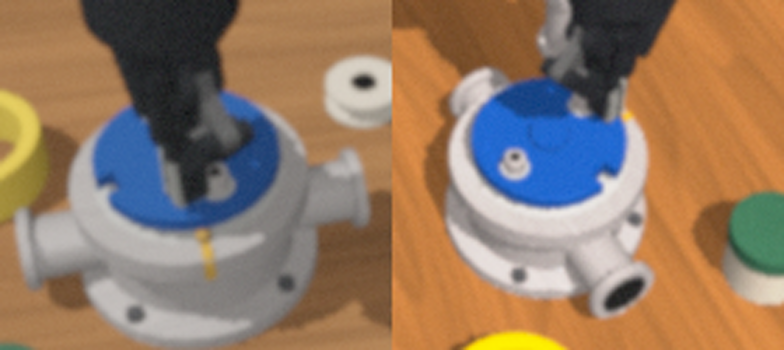

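It's working: the notch has moved to side crop (607,182), screw_a is in contact at scene (217,180), and forces are about 2 N. I'll carry on another 60°, then measure.

```bash
python3 -m jog '0.033 0.015 0 0 0 -0.0833 1;0.033 0.015 0 0 0 -0.0833 1;0.033 0.015 0 0 0 -0.0833 1;0.033 0.015 0 0 0 -0.0833 1;0.033 0.015 0 0 0 -0.0833 1'; python3 -m jog '0.033 0.015 0 0 0 -0.0833 1;0.033 0.015 0 0 0 -0.0833 1;0.033 0.015 0 0 0 -0.0833 1;0.033 0.015 0 0 0 -0.0833 1;0.033 0.015 0 0 0 -0.0833 1';  python3 -m jog '0.033 0.015 0 0 0 -0.0833 1;0.033 0.015 0 0 0 -0.0833 1;0 0 0 0 0 0 1'; python3 - <<'E'
from bench import *
import cv2,numpy as np
A=snapshot('scene');B=snapshot('side');np.savez('pics/sc4.npz',**A);np.savez('pics/si4.npz',**B)
a=A['img'][165:255,160:260];b=B['img'][190:280,225:325]
cv2.imwrite('pics/c4.png',cv2.resize(np.hstack([a,b]),None,fx=4,fy=4,interpolation=cv2.INTER_CUBIC)[:,:,::-1])
E
```

```text
time: 4.92
tool_pos: [625.7, -30.2, 273.8]
tcp_rot: [-180.0, 0.0, 139.8]
ft_force: [0.3, -1.4, -0.1]
finger_gap: 0.2
grip_force: 0.6
time: 5.55
tool_pos: [615.4, -15.4, 273.8]
tcp_rot: [180.0, 0.0, 164.8]
ft_force: [1.3, -1.0, -0.7]
finger_gap: -0.1
grip_force: 0.7
time: 5.92
tool_pos: [609.5, -10.9, 273.8]
tcp_rot: [180.0, 0.0, 174.7]
ft_force: [-0.1, -0.6, 0.0]
finger_gap: -0.3
grip_force: 0.2
```

View pics/c4.png

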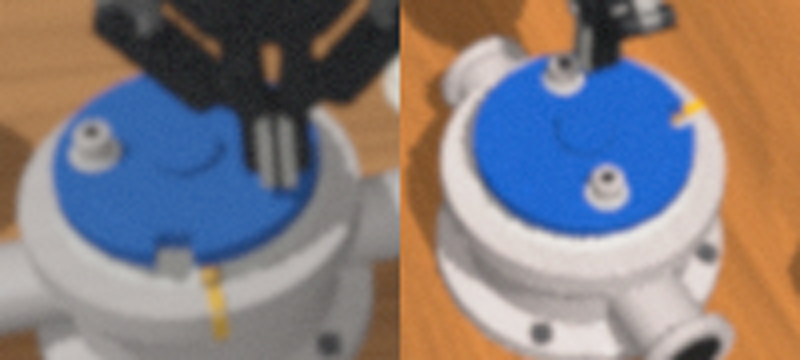

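The notch is now at scene crop (174,248), short of the pin at (212,278). The screw tops are at side crop (165,60) and (207,175), and screw_b is at scene (92,130). I'll compute the remaining angle.

```bash
python3 - <<'E'
from h import *
A=dict(np.load('pics/sc4.npz'));B=dict(np.load('pics/si4.npz'))
f=lambda x,y,o:(o[0]+(x+.5)/4-.5,o[1]+(y+.5)/4-.5)
a=lambda x,y:f(x,y,(160,165)); b=lambda x,y:f(x,y,(225,190))
ang=lambda v:np.degrees(np.arctan2(v[1],v[0])).round(1)
p=onz(B,b(165,59),106);q=onz(B,b(207,174),106);cB=(p+q)/2
print('side screws',p,q,np.hypot(*(p-q)),'notch ang',ang(p-q)-90,'centre',cB)
cA=np.array([585.4,-47.05]);s=onz(A,a(92,128),106);print('scene sb',s,np.hypot(*(s-cA)),'notch',ang(s-cA)+90)
# notch edges at top z94 in scene
for u in((157,240),(190,238),(174,240)):
    n=onz(A,a(*u),94)-cA;print('notch',np.hypot(*n),ang(n))
# yellow line fit
for D,c,box in((A,cA,(205,230,222,252)),(B,cB,(290,208,304,224))):
    m=cv2.inRange(cv2.cvtColor(D['img'],cv2.COLOR_RGB2HSV),(15,110,110),(35,255,255))
    P=np.array([onz(D,(u,v),75)-c for v,u in zip(*np.nonzero(m)) if box[0]<=u<=box[2] and box[1]<=v<=box[3]])
    r=np.hypot(*P.T);k=(r>59)&(r<71);print('line',k.sum(),ang(P[k].mean(0)),r[k].mean(), r.min(),r.max())
E
```

```text
side screws [594.41706671  -8.15176397] [582.47275019 -81.73201718] 74.54341257825732 notch ang -9.200000000000003 centre [588.44490845 -44.94189058]
scene sb [578.78262016 -83.17855236] 36.72957952011327 notch -10.400000000000006
notch 49.522490064153494 -15.6
notch 48.61231763349891 -0.8
notch 49.17963478234649 -8.0
line 15 5.9 64.48092559804057 50.923269419259164 82.65218669571719
line 16 4.7 65.51523958441773 59.13011787118521 75.36224084268984
```

```bash
python3 -m jog '0.03 0.013 0 0 0 -0.075 1;0.03 0.013 0 0 0 -0.075 1;0.03 0.013 0 0 0 -0.075 1;0 0 0 0 0 0 1'; python3 - <<'E'
from bench import *
import cv2,numpy as np
A=snapshot('scene');B=snapshot('side');np.savez('pics/sc5.npz',**A);np.savez('pics/si5.npz',**B)
a=A['img'][165:255,160:260];b=B['img'][190:280,225:325]
cv2.imwrite('pics/c5.png',cv2.resize(np.hstack([a,b]),None,fx=4,fy=4,interpolation=cv2.INTER_CUBIC)[:,:,::-1])
E
```

```text
time: 6.52
tool_pos: [600.6, -6.9, 273.8]
tcp_rot: [180.0, 0.0, -171.8]
ft_force: [0.7, 0.6, 0.3]
finger_gap: -0.1
grip_force: 0.3
```

View pics/c5.png

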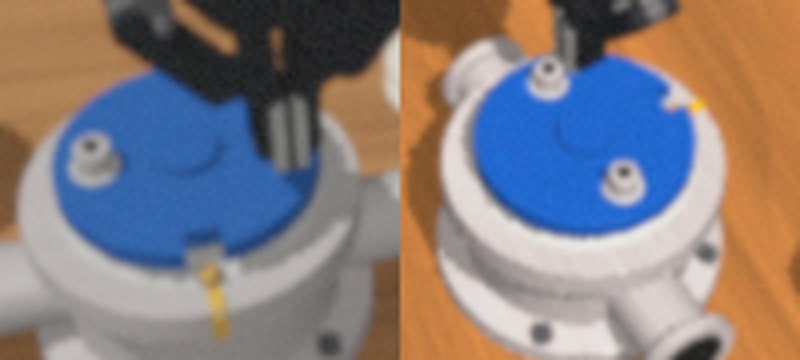

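The notch spans scene crop x 187–222 with the pin visible in it at (210,275). The side screws are at (148,64) and (224,170). Now a fine check.

```bash
python3 - <<'E'
from h import *
A=dict(np.load('pics/sc5.npz'));B=dict(np.load('pics/si5.npz'))
f=lambda x,y,o:(o[0]+(x+.5)/4-.5,o[1]+(y+.5)/4-.5)
a=lambda x,y:f(x,y,(160,165)); b=lambda x,y:f(x,y,(225,190))
ang=lambda v:np.degrees(np.arctan2(v[1],v[0])).round(1)
def dark(D,uv): # dark hex socket centroid near the seed
    g=cv2.cvtColor(D['img'],cv2.COLOR_RGB2GRAY).astype(float);hs=cv2.cvtColor(D['img'],cv2.COLOR_RGB2HSV)
    u,v=map(round,uv);Y,X=np.mgrid[v-3:v+4,u-3:u+4];w=np.clip(110-g[v-3:v+4,u-3:u+4],0,None)*(hs[v-3:v+4,u-3:u+4,1]<110)
    return (X*w).sum()/w.sum(),(Y*w).sum()/w.sum()
for nm,D,seeds,c0 in(('side',B,[b(148,64),b(224,170)],None),('scene',A,[a(92,143)],np.array([585.4,-47.05]))):
    pts=[dark(D,s) for s in seeds];P=[onz(D,p,106) for p in pts];print(nm,seeds,pts,P)
    v=P[0]-P[1] if len(P)==2 else c0-P[0];print(np.hypot(*v),'notch',ang(v)-90)
cA=np.array([585.4,-47.05])
# notch in the scene: non-blue gap angles on circle r=51, z=94; pin yellowish pixels
hs=cv2.cvtColor(A['img'],cv2.COLOR_RGB2HSV);sat=cv2.resize(hs[:,:,1],None,fx=1,fy=1)
for r in (49,51,53):
    row=[]
    for t in np.arange(-18,24,2):
        u,v=proj(A,[*(cA+r*np.array([np.cos(np.radians(t)),np.sin(np.radians(t))])),94]);px=cv2.getRectSubPix(A['img'],(1,1),(float(u),float(v)))[0,0].astype(int);row.append(int(px[2]-px[0]))
    print(r,row)
for z,rr in((83,54),(75,64)):
  for t in (2,5,8):
    print(z,t,[round(x,1) for x in proj(A,[*(cA+rr*np.array([np.cos(np.radians(t)),np.sin(np.radians(t))])),z])])
m=cv2.inRange(hs,(15,110,110),(35,255,255));print([(u,v) for v,u in zip(*np.nonzero(m)) if 205<=u<=222 and 228<=v<=252])
E
```

```text
side [(261.625, 205.625), (280.625, 232.125)] [(np.float64(265.0), np.float64(203.1)), (np.float64(280.25), np.float64(232.0))] [array([594.22043462,  -4.38088833]), array([590.42845853, -82.2510936 ])]
77.9624778470019 notch -2.799999999999997
scene [(182.625, 200.375)] [(np.float64(182.1904761904762), np.float64(201.0))] [array([588.92492392, -83.96889683])]
37.08679053426672 notch 5.5
49 [120, 120, 120, 117, 119, 119, 117, 107, 93, 88, 86, 88, 87, 86, 84, 99, 113, 117, 119, 118, 119]
51 [118, 119, 119, 119, 118, 117, 116, 104, 84, 73, 74, 72, 71, 68, 74, 94, 111, 117, 118, 119, 120]
53 [116, 116, 118, 119, 118, 119, 114, 99, 69, 50, 46, 47, 44, 42, 54, 80, 109, 115, 116, 117, 116]
83 2 [np.float64(209.6), np.float64(231.2)]
83 5 [np.float64(211.4), np.float64(231.0)]
83 8 [np.float64(213.2), np.float64(230.6)]
75 2 [np.float64(210.7), np.float64(239.4)]
75 5 [np.float64(212.8), np.float64(239.1)]
75 8 [np.float64(215.0), np.float64(238.7)]
[(np.int64(211), np.int64(232)), (np.int64(212), np.int64(232)), (np.int64(213), np.int64(232)), (np.int64(211), np.int64(233)), (np.int64(212)
[... 501 characters left out ...]
.int64(214), np.int64(239)), (np.int64(213), np.int64(240)), (np.int64(214), np.int64(240)), (np.int64(215), np.int64(240)), (np.int64(213), np.int64(241)), (np.int64(214), np.int64(241)), (np.int64(215), np.int64(241)), (np.int64(214), np.int64(242)), (np.int64(214), np.int64(244)), (np.int64(215), np.int64(244)), (np.int64(213), np.int64(245)), (np.int64(214), np.int64(245)), (np.int64(215), np.int64(245)), (np.int64(214), np.int64(246)), (np.int64(215), np.int64(246)), (np.int64(216), np.int64(246)), (np.int64(214), np.int64(247)), (np.int64(215), np.int64(247)), (np.int64(216), np.int64(247)), (np.int64(214), np.int64(248)), (np.int64(215), np.int64(248)), (np.int64(216), np.int64(248))]
```

The side hex detection caught the finger, so I'm discarding it. The scene notch gap is centred at about 4.5° against 5.7° for the pin, and the screws agree at 3–5.5°. I'll nudge about 1° more, then back off and lift.

```bash
python3 -m jog '0.008 0.002 0 0 0 -0.0167 1;0 0 0 0 0 0 1'; python3 -m jog '-0.06 0 0 0 0 0 1;-0.06 0 0 0 0 0 1;0 0 -0.2 0 0 0 1;0 0 -0.2 0 0 0 1;0 0 0 0 0 0 1'; python3 - <<'E'
from bench import *
from h import *
A=snapshot('scene');B=snapshot('side');np.savez('pics/sc6.npz',**A);np.savez('pics/si6.npz',**B)
cA=np.array([585.4,-47.05])
for D,c in((A,cA),(B,np.array([588.2,-45.5]))):
  for r in (51,53):
    T=np.arange(-14,26,.25);w=[]
    for t in np.radians(T):
        u,v=proj(D,[*(c+r*np.array([np.cos(t),np.sin(t)])),94]);px=cv2.getRectSubPix(D['img'],(1,1),(float(u),float(v)))[0,0].astype(int);w.append(int(px[2]-px[0]))
    w=np.array(w);h=(np.percentile(w,85)+w.min())/2;k=T[w<h];print(r,k.min(),k.max(),(k.min()+k.max())/2)
t=sense();d=np.array([587.5,-46.5])-t['tool_pos'][:2];y=np.radians(t['tcp_rot'][2]);print(t['tool_pos'],d@[np.cos(y),np.sin(y)],d@[np.sin(y),-np.cos(y)])
a=A['img'][165:255,160:260];b=B['img'][190:280,225:325]
cv2.imwrite('pics/c6.png',cv2.resize(np.hstack([a,b]),None,fx=4,fy=4,interpolation=cv2.INTER_CUBIC)[:,:,::-1])
E
```

```text
time: 6.88
tool_pos: [599.8, -6.9, 273.7]
tcp_rot: [180.0, 0.0, -170.7]
ft_force: [1.7, 1.1, -0.8]
finger_gap: -0.3
grip_force: 0.7
time: 7.5
tool_pos: [612.7, -5.1, 317.6]
tcp_rot: [-179.9, 0.3, -170.7]
ft_force: [-0.3, 0.1, -0.8]
finger_gap: 0.0
grip_force: 0.0
51 -2.0 12.75 5.375
53 -1.75 12.75 5.5
51 -4.25 9.5 2.625
53 -4.25 10.0 2.875
[611.72240257  -4.97158346 314.63419144] 30.604098560158036 -37.07726146921021
```

View pics/c6.png

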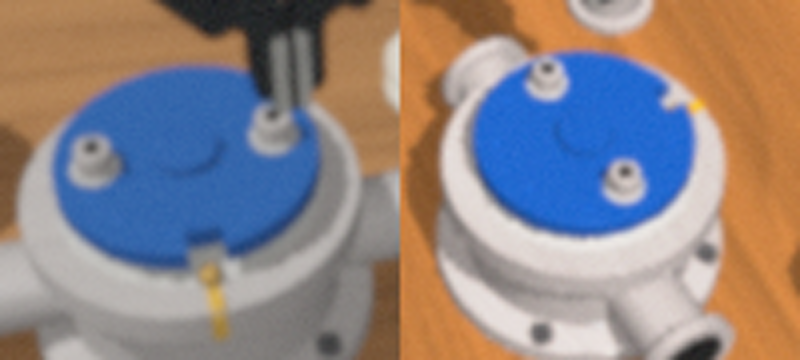

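The notch at about 5.4° lines up with the pin at about 5.9° (scene crop (208,250) over (210,275)), and the cover is free of the hand. Next I move over the pad and press gently.

```bash
python3 -m jog '0.153 -0.186 0 0 0 0 1;0.153 -0.185 0 0 0 0 1;0 0 0.2 0 0 0 1;0 0 0.18 0 0 0 1;0 0 0 0 0 0 1'; python3 -m jog '0 0 0.02 0 0 0 1;0 0 0.015 0 0 0 1;0 0 0 0 0 0 1'; python3 -m jog '0 0 0.01 0 0 0 1;0 0 0 0 0 0 1'
```

```text
time: 8.22
tool_pos: [586.4, -46.1, 272.7]
tcp_rot: [179.9, -0.2, -170.7]
ft_force: [-0.1, -0.1, 0.1]
finger_gap: -0.1
grip_force: 0.0
time: 8.6
tool_pos: [587.5, -46.3, 272.4]
tcp_rot: [-180.0, 0.0, -170.7]
ft_force: [0.4, -0.5, -0.6]
finger_gap: 0.0
grip_force: 0.0
time: 8.85
tool_pos: [587.4, -46.5, 271.3]
tcp_rot: [-180.0, 0.0, -170.7]
ft_force: [0.5, 0.1, -0.0]
finger_gap: -0.2
grip_force: 0.0
```

```bash
for i in 1 2 ; do :; done; python3 -m jog '0 0 0.01 0 0 0 1;0 0 0 0 0 0 1'; python3 -m jog '0 0 0.01 0 0 0 1;0 0 0 0 0 0 1'; python3 -m jog '0 0 0.01 0 0 0 1;0 0 0 0 0 0 1'
```

```text
time: 9.1
tool_pos: [587.5, -46.5, 270.8]
tcp_rot: [-180.0, 0.0, -170.7]
ft_force: [-2.0, 0.3, 4.0]
finger_gap: 0.6
grip_force: 2.3
time: 9.35
tool_pos: [587.5, -46.5, 270.0]
tcp_rot: [-180.0, 0.0, -170.7]
ft_force: [-3.6, 0.8, 6.9]
finger_gap: 0.4
grip_force: 3.3
time: 9.6
tool_pos: [587.5, -46.5, 269.0]
tcp_rot: [-180.0, 0.0, -170.7]
ft_force: [-3.2, 0.4, 6.5]
finger_gap: 0.1
grip_force: 3.5
```

```bash
python3 -m jog '0 0 0.01 0 0 0 1;0 0 0 0 0 0 1'; python3 -m jog '0 0 0.01 0 0 0 1;0 0 0 0 0 0 1'; python3 -m jog '0 0 0.01 0 0 0 1;0 0 0 0 0 0 1'
```

```text
time: 9.85
tool_pos: [587.5, -46.5, 268.0]
tcp_rot: [-180.0, 0.0, -170.7]
ft_force: [-3.3, 0.2, 7.5]
finger_gap: -0.1
grip_force: 3.5
time: 10.1
tool_pos: [587.5, -46.5, 267.0]
tcp_rot: [-180.0, 0.0, -170.7]
ft_force: [-3.2, 0.1, 5.9]
finger_gap: 0.3
grip_force: 3.5
time: 10.35
tool_pos: [587.5, -46.5, 266.1]
tcp_rot: [-180.0, 0.0, -170.7]
ft_force: [-2.8, 0.0, 7.2]
finger_gap: -0.3
grip_force: 3.5
```

Past the pin's height, with a steady 7 N. Continuing.

```bash
python3 -m jog '0 0 0.01 0 0 0 1;0 0 0.01 0 0 0 1;0 0 0 0 0 0 1'; python3 -m jog '0 0 0.01 0 0 0 1;0 0 0 0 0 0 1'; python3 -m jog '0 0 0.005 0 0 0 1;0 0 0 0 0 0 1'
```

```text
time: 10.72
tool_pos: [587.5, -46.5, 264.0]
tcp_rot: [-180.0, 0.0, -170.7]
ft_force: [-4.0, 0.9, 6.6]
finger_gap: -0.1
grip_force: 3.5
time: 10.98
tool_pos: [587.5, -46.5, 263.1]
tcp_rot: [-180.0, 0.0, -170.7]
ft_force: [-3.4, 0.3, 6.9]
finger_gap: -0.3
grip_force: 3.5
time: 11.22
tool_pos: [587.5, -46.5, 262.6]
tcp_rot: [-180.0, 0.0, -170.7]
ft_force: [-3.9, 0.7, 7.5]
finger_gap: 0.0
grip_force: 3.7
```

```bash
python3 -m jog '0 0 0.005 0 0 0 1;0 0 0 0 0 0 1'; python3 -m jog '0 0 0.003 0 0 0 1;0 0 0 0 0 0 1'
```

```text
time: 11.48
tool_pos: [587.5, -46.5, 262.4]
tcp_rot: [-180.0, 0.0, -170.7]
ft_force: [-5.6, 0.4, 9.7]
finger_gap: -0.3
grip_force: 4.8
time: 11.72
tool_pos: [587.5, -46.5, 262.3]
tcp_rot: [-180.0, 0.0, -170.7]
ft_force: [-5.4, 1.4, 11.7]
finger_gap: 0.4
grip_force: 5.8
```

The stop is reached at TCP z ≈ 262.3 (expected about 262), and the force is now rising. One slightly firmer press, then lift away and look.

```bash
python3 -m jog '0 0 0.005 0 0 0 1;0 0 0 0 0 0 1'; python3 -m jog '0 0 -0.05 0 0 0 1;0 0 -0.3 0 0 0 1;0 0 -0.4 0 0 0 1;0 0 -0.4 0 0 0 1;0 0 0 0 0 0 1'; python3 - <<'E'
from bench import *
from h import *
A=snapshot('scene');B=snapshot('side')
a=A['img'][160:250,160:260];b=B['img'][190:280,225:325]
cv2.imwrite('pics/c7.png',cv2.resize(np.hstack([a,b]),None,fx=4,fy=4,interpolation=cv2.INTER_CUBIC)[:,:,::-1])
E
```

```text
time: 11.98
tool_pos: [587.5, -46.5, 262.3]
tcp_rot: [-180.0, 0.0, -170.7]
ft_force: [-7.2, 1.8, 14.1]
finger_gap: -0.1
grip_force: 7.4
time: 12.6
tool_pos: [588.5, -46.7, 380.0]
tcp_rot: [-179.9, 0.4, -170.7]
ft_force: [0.5, -0.3, -0.6]
finger_gap: 0.2
grip_force: 0.0
```

View pics/c7.png

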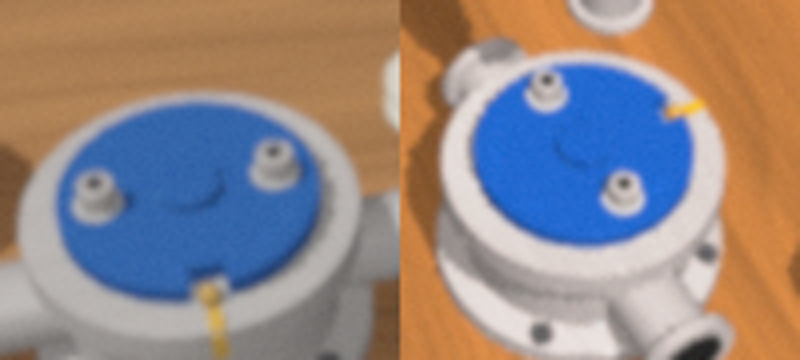

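The cover is down flat on the pump face, with the pin in the notch at scene crop (208,290) and side crop (272,110). The hand is clear.

```bash
python3 -m jog '0 0 0 0 0 0 1;0 0 0 0 0 0 1'; python3 -c "
from bench import *
print(hand_in())"
```

```text
time: 12.95
tool_pos: [587.0, -46.5, 373.8]
tcp_rot: [180.0, -0.1, -170.7]
ft_force: [-0.0, 0.5, -0.5]
finger_gap: -0.1
grip_force: 0.0
the job is handed in; nothing more can be done
None
```

The cover was turned until its notch was over the pin and pressed fully home with about 14 N at most; the hand is clear and the job was handed in at about 13 s.

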